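# Drive a stuck filter plug out of its barrel

### The job

A white filter plug is stuck in the bore of the upright steel barrel on the bridge stand. Take the ejector rod by its handle out of its rest block, press it down the barrel to drive the plug out of the bottom so that it drops into the glass dish below, never pressing with more than 25 N, then pull the rod out and stand it fully home in its rest block again, leaving the dish, stand and everything else where they are.

Things in the scene. Friction and masses are not known exactly. Their poses are not given: they have to be found in the camera images.
- stand: Fixed bridge stand of grey and aluminium plate; origin at the centre of its underside on the table, z up. Base plate 130 x 130 x 8 mm; two cheeks 52 mm either side along its y carry a bridge whose top is 78 mm up. The upright steel barrel stands in the middle of the bridge: outside diameter 38 mm, underside 60 mm and top rim (mouth) 130 mm above the table. The barrel sits on damped springs: pressed down slowly, it gives about 1 mm per 1.8 N, at most 11 mm, and comes back up.
- barrel_mouth (a point): Centre of the barrel's top rim, on the bore's vertical axis, 130 mm above the table when not pressed; z up. The bore is 16 mm wide for the first 20 mm, with no lead-in, and 21.5 mm wide from there to the open bottom, 70 mm below the mouth. Four spring plungers, 62 mm below the mouth, press on the plug from around it and protrude no nearer than 8.5 mm to the axis when it is gone.
- plug_center (a point): Centre of the white filter plug (20 mm diameter, 18 mm high, 20 g) that is stuck in the lower bore, its upper face 44 to 52 mm below the mouth. The plungers' friction holds it: it breaks loose only under roughly 6 to 14 N and slides, sometimes jerkily, under somewhat less (how much is not known beforehand), and has to be kept moving down until its upper face is past the plungers, about 62 mm below the mouth, when it comes free and the resistance vanishes.
- rod_grip (a point): Centre of the handle of the ejector rod. The handle is a black cylinder 20 mm in diameter and 60 mm long; below it comes a steel collar 30 mm in diameter and 6 mm thick, its underside 36 mm below this point, then a steel stem 14 mm in diameter and 64 mm long. z runs along the rod from stem to handle, upright at the start. Mass about 150 g. With the collar down on the barrel's rim, the stem reaches 64 mm below the mouth, 2 mm past the plungers.
- rod_tip (a point): Centre of the lower end face of the rod's stem, 100 mm below rod_grip.
- rest_mouth (a point): Centre of the top of the rest, a fixed white plastic block 56 x 56 mm and 75 mm high on a dark 90 x 90 x 8 mm foot with one upright through hole 17 mm in diameter in its middle; z up. At rest the rod stands in the hole with its collar lying on the block's top, so rod_grip is 36 mm above this point.
- dish: Loose glass dish standing on the stand's base plate under the barrel: 82 mm outside diameter, 20 mm high, wall and floor 3 mm; origin at the centre of its underside, 8 mm above the table.

How it is judged:
By the outcome, as a careful person would: the job done as asked, in the order asked, and still so for the second after the job is handed in, with the robot touching nothing.
It also fails if it takes over 61 s, if anything falls off the work surface, if the arm or the gripper's body presses on something with over 40 N, if the wrist force passes 120 N, or if a joint passes its speed limit or range.

### The arm

A 6-joint arm with a two-finger parallel gripper is mounted at the origin on the work surface. World frame = base frame: x ahead of the robot, y to its left, z up, the work surface at z = 0. Lengths are in m, angles in degrees, forces in N, time in s.
With the tool pointing down it reaches from about 0.325 to 0.85 m from the base axis. Payload 15.5 kg.
Tool frame: the origin (TCP) lies at the very end of the fingers, on their centre line; the grasp point (between the pads) lies arm.grip_depth behind it (arm.grip_depth is the distance from the TCP to the grasp point, in m); z points along the fingers, y is the direction in which the jaws open and shut (so a half turn about z gives the same grasp; the last joint's range is limited). The gripper opens to 91 mm and grips with 3 to 60 N. Pads are 32 mm wide; open, the fingers measure 118 mm over their backs; the gripper's body (76 mm by 178 mm) begins 60 mm behind the grasp point.
Start: joints at [-5.472, 28.281, 77.091, -0, 74.628, -5.472], TCP at [0.625, 0, 0.214] pointing down, gripper open.
Joint ranges: [-166.48, 166.48], [-47.26, 123.95], [12.59, 153.08], [-70.14, 250.14], [6.76, 159.57], [-176.63, 176.63]. Speed limits (degrees/s): [108.29, 108.29, 147.25, 172.46, 172.46, 172.46].

### API

Orientations are given as a 3x3 rotation matrix whose columns are the frame's x, y, z axes.
In Python, from rig import arm gives the robot as it stands. Calls block until the motion is done:
- arm.move_to(position, orientation): joint-space move of the TCP to a pose.
- arm.move_l(position, orientation=None, feed=0.15): straight line of the TCP; orientation=None keeps the orientation; feed is the mean speed in m/s.
- arm.move_joints(angles): joint-space move.
- arm.grip(opening): finger opening in m; the grip force is fixed at half the most; returns when the fingers have stopped.
- arm.sleep(seconds).
- arm.solve_ik(position, orientation): joint angles nearest the present ones, or None.
- arm.snapshot(name): name is "scene" or "side" or "wrist"; returns the picture (420x560x3 uint8, red, green, blue); there is no depth.
- arm.get_calibration(name): a dict with "intrinsics" (3x3 intrinsics, pixels), "cam_to_world" (4x4, takes a point from camera to world coordinates). Camera axes: x right, y down, z forward; pixel columns grow to the right and rows downward; lengths in m; the calibration is good to about 2 mm. A picture is of the moment at which its call begins: read the wrist's pose just before it. get_calibration takes no time and is no camera call; for the wrist camera it gives the pose at the moment of the call.
A pose or a line that the arm cannot do raises arm.Unreachable and nothing moves.
- arm.sign_off(): hands the job in, once; it reports no verdict.
Readings, each from a call of its own:
- arm.current_t(): time.
- arm.current_joint_positions(): joint angles.
- arm.current_dq(): joint speeds.
- arm.current_tau(): joint torques, N m.
- arm.current_ee_pos(): TCP position.
- arm.current_tool_rot(): TCP orientation.
- arm.current_force(): force on the tool from outside, world axes, zero at the start.
- arm.current_torque(): the same for the moment, N m.
- arm.current_width(): finger opening in m.
Only numpy, scipy, OpenCV 4.12 (cv2) and the standard library are available. Lean on these libraries where they do the work, as an engineer would, in place of code of your own. Each camera call takes 0.05 s, during which the arm holds its last target.

## Working session

There is one attempt and no reset: what is moved stays moved. The work goes in short steps, each a Python script; the robot and the scene stay as the last script left them, time stands still between calls to the robot, and variables do not carry over. Pictures are saved under pics/ and viewed, and the job is handed in when it is done.

```bash
ls; mkdir -p pics; python3 - <<'E'
from rig import arm
import cv2,numpy as np
for n in ["scene","side","wrist"]:
    c=arm.get_calibration(n); print(n,np.round(c["intrinsics"],1).tolist(),np.round(c["cam_to_world"],4).tolist())
    cv2.imwrite(f"pics/a_{n}.png",arm.snapshot(n)[:,:,::-1])
print(arm.current_t(),arm.grip_depth,arm.current_width(),arm.current_force(),arm.current_tool_rot())
E
```

```text
pics
scene [[487.4, 0.0, 274.6], [0.0, 487.4, 219.3], [0.0, 0.0, 1.0]] [[-0.6856, 0.6021, -0.4093, 0.9452], [0.728, 0.5609, -0.3942, 0.3526], [-0.0078, -0.5682, -0.8228, 0.8361], [0.0, 0.0, 0.0, 1.0]]
side [[392.7, 0.0, 279.2], [0.0, 392.7, 213.4], [0.0, 0.0, 1.0]] [[0.9469, -0.2499, 0.2021, 0.4348], [-0.3214, -0.7228, 0.6118, -0.4489], [-0.0068, -0.6443, -0.7648, 0.6696], [0.0, 0.0, 0.0, 1.0]]
wrist [[294.8, 0.0, 277.1], [0.0, 294.8, 208.9], [0.0, 0.0, 1.0]] [[1.0, 0.0001, -0.0009, 0.625], [-0.0001, -0.9563, -0.2925, 0.0825], [-0.0009, 0.2925, -0.9563, 0.3848], [0.0, 0.0, 0.0, 1.0]]
0.15 0.0188 0.09091824886635522 [ 0.02358224 -0.33467012 -0.00142058] [[-7.95256008e-07  9.99999579e-01 -9.18081380e-04]
 [ 9.99999994e-01  8.95868210e-07  1.09589227e-04]
 [ 1.09590003e-04 -9.18081287e-04 -9.99999573e-01]]
```

View pics/a_scene.png

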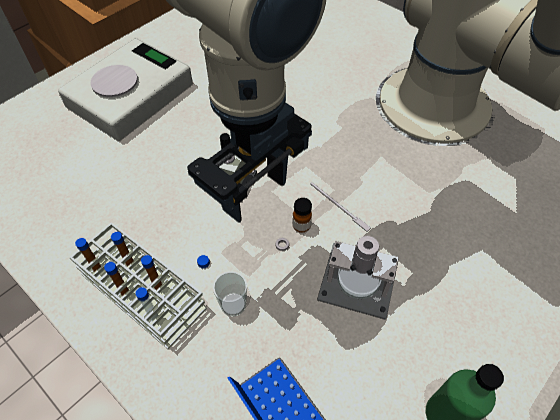

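View pics/a_side.png

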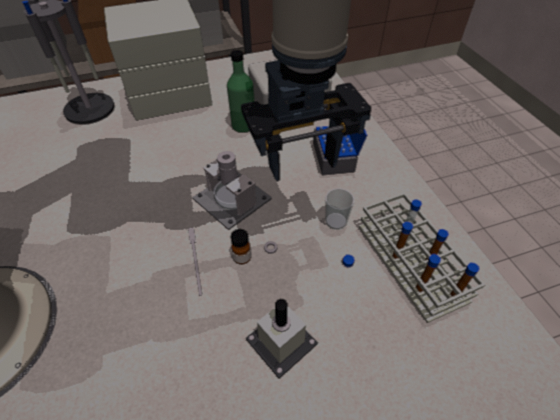

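View pics/a_wrist.png

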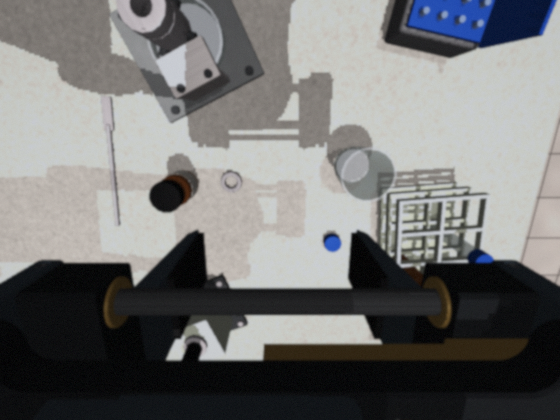

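```bash
cat > h.py <<'E'
import numpy as np,cv2
from rig import arm
def ray(cal,uv):
    K=np.array(cal["intrinsics"]);T=np.array(cal["cam_to_world"])
    d=T[:3,:3]@np.linalg.inv(K)@np.array([uv[0],uv[1],1.]);return T[:3,3],d
def onz(cal,uv,z):
    o,d=ray(cal,uv);return o+d*(z-o[2])/d[2]
def proj(cal,p):
    K=np.array(cal["intrinsics"]);T=np.array(cal["cam_to_world"])
    q=K@(T[:3,:3].T@(np.array(p)-T[:3,3]));return q[:2]/q[2]
def inter(*rays):
    A=0;b=0
    for o,d in rays:
        d=d/np.linalg.norm(d);P=np.eye(3)-np.outer(d,d);A=A+P;b=b+P@o
    p=np.linalg.solve(A,b)
    return p,[np.linalg.norm((np.eye(3)-np.outer(d,d)/(d@d))@(p-o)) for o,d in rays]
E
python3 - <<'E'
from h import *
s=arm.get_calibration("side");w=arm.get_calibration("wrist");c=arm.get_calibration("scene")
print("barrel",onz(s,(227,157),.13),onz(c,(369,243),.13),onz(w,(143,8),.13))
print("rod top",onz(s,(281,303),.145),"rest",onz(s,(282,325),.077))
print(onz(w,(200,340),.075))
a=cv2.imread("pics/a_side.png")[270:380,230:330];b=cv2.imread("pics/a_side.png")[140:230,185:275]
cv2.imwrite("pics/a_z.png",np.hstack([cv2.resize(a,(400,440),interpolation=2),cv2.resize(b,(400,440),interpolation=2)]))
E
```

```text
barrel [0.52498574 0.16074009 0.13      ] [0.520233   0.16537269 0.13      ] [0.52449123 0.16176274 0.13      ]
rod top [ 0.52081865 -0.19255788  0.145     ] rest [ 0.52101697 -0.19618818  0.077     ]
[ 0.52663156 -0.18665183  0.075     ]
```

View pics/a_z.png

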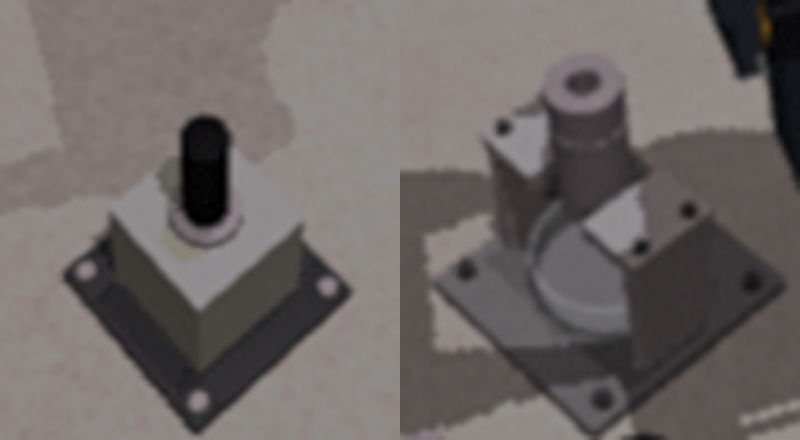

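```bash
python3 - <<'E'
from h import *
s=arm.get_calibration("side");c=arm.get_calibration("scene")
print("bottle",onz(s,(240,128),.0),onz(s,(237,56),.2),onz(c,(489,378),.2))
R=np.array([[0,1,0],[1,0,0],[0,0,-1.]])
def shot(p,R,n):
    arm.move_to(p,R); arm.sleep(.25)
    c=arm.get_calibration("wrist"); im=arm.snapshot("wrist")
    cv2.imwrite(f"pics/{n}.png",im[:,:,::-1]); np.savez(f"pics/{n}.npz",intrinsics=c["intrinsics"],cam_to_world=c["cam_to_world"],tcp=arm.current_ee_pos(),R=arm.current_tool_rot())
    print(n,arm.current_t(),arm.current_ee_pos(),arm.current_joint_positions())
shot([.524,.122,.25],R,"b0")
shot([.521,-.234,.25],R,"r0")
E
```

```text
bottle [0.60864172 0.41089674 0.        ] [0.62104069 0.42029463 0.2       ] [0.62139024 0.42092636 0.2       ]
b0 1.1417 [0.52436484 0.12142579 0.24963885] [ 6.68204694e+00  1.92774091e+01  8.64424457e+01 -2.34229647e-03
  7.43088123e+01  6.74097338e+00]
r0 2.775 [ 0.52120471 -0.23338101  0.25003141] [-3.01131647e+01  2.19865230e+01  8.19984812e+01  1.73079816e-03
  7.60146728e+01 -3.01664600e+01]
```

View pics/b0.png

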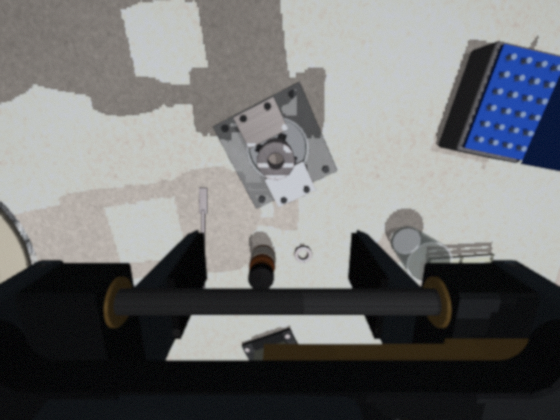

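View pics/r0.png

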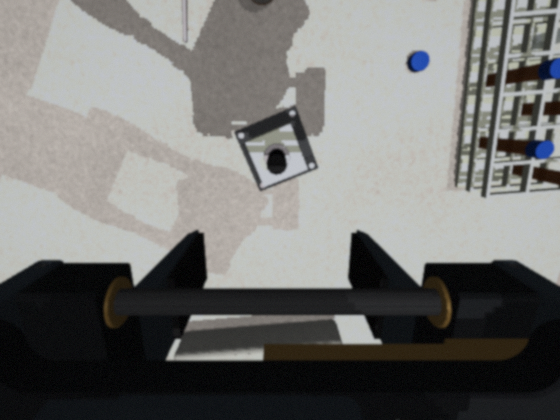

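```bash
python3 - <<'E'
import cv2,numpy as np
a=cv2.imread("pics/b0.png")[110:200,230:330];b=cv2.imread("pics/r0.png")[110:200,230:330]
cv2.imwrite("pics/b_z.png",np.hstack([cv2.resize(a,(400,360),interpolation=2),cv2.resize(b,(400,360),interpolation=2)]))
E
```

```text
(no output)
```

View pics/b_z.png

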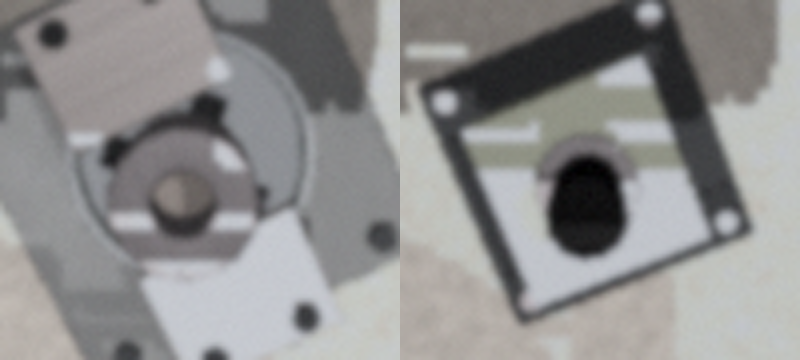

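```bash
cat >> h.py <<'E'
R0=np.array([[0,1,0],[1,0,0],[0,0,-1.]])
def Rz(d):
    c,s=np.cos(np.radians(d)),np.sin(np.radians(d));return np.array([[c,-s,0],[s,c,0],[0,0,1.]])
def shot(p,R,n,mv=True):
    if mv: arm.move_to(p,R); arm.sleep(.3)
    c=arm.get_calibration("wrist"); im=arm.snapshot("wrist")
    cv2.imwrite(f"pics/{n}.png",im[:,:,::-1]); np.savez(f"pics/{n}.npz",intrinsics=c["intrinsics"],cam_to_world=c["cam_to_world"],tcp=arm.current_ee_pos(),R=arm.current_tool_rot())
    print(n,arm.current_t(),arm.current_ee_pos())
E
python3 - <<'E'
from h import *
b=np.array([.524,.162]); r=np.array([.521,-.194])
def view(t,z,yaw,n):
    R=Rz(yaw)@R0; p=np.r_[t-.0625*R[:2,0],z]; shot(p,R,n)
view(r,.195,0,"r1")
view(b,.175,0,"b1")
view(b,.175,-90,"b2")
ims=[cv2.imread(f"pics/{n}.png")[60:240,180:380] for n in("r1","b1","b2")]
cv2.imwrite("pics/c_z.png",np.hstack([cv2.resize(i,(266,240),interpolation=2) for i in ims]))
E
```

```text
r1 3.475 [ 0.52140297 -0.25639658  0.19598518]
b1 5.1667 [0.52412691 0.0990755  0.17501809]
b2 7.0833 [0.46153565 0.16196391 0.17498389]
```

View pics/c_z.png

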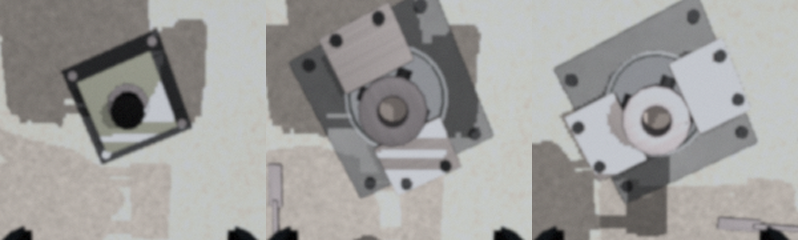

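```bash
python3 - <<'E'
import cv2,numpy as np
ims=[cv2.imread(f"pics/{n}.png")[y-35:y+35,x-33:x+33] for n,x,y in(("r1",275,140),("b1",275,143),("b2",273,150))]
cv2.imwrite("pics/d_z.png",np.hstack([cv2.resize(i,(264,280),interpolation=2) for i in ims]))
E
```

```text
(no output)
```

View pics/d_z.png

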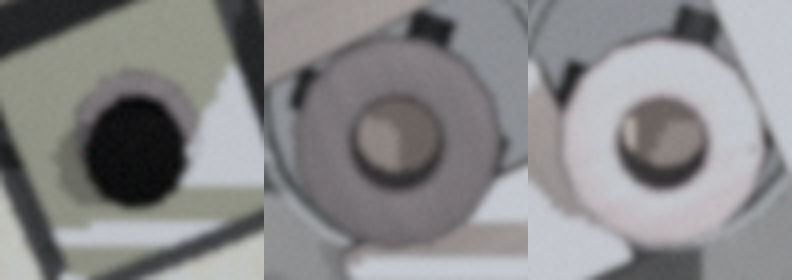

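```bash
cat >> h.py <<'E'
def fit(im,c,r,sgn,tol=3,dil=0.0):
    g=cv2.GaussianBlur(cv2.cvtColor(im,cv2.COLOR_BGR2GRAY).astype(np.float32),(0,0),.8)
    c=np.array(c,float)
    for k in range(4):
        P=[]
        rr=np.arange(r-tol,r+tol+.01,.1)
        for a in np.linspace(0,2*np.pi,120,endpoint=False):
            x=(c[0]+rr*np.cos(a)).astype(np.float32)[None];y=(c[1]+rr*np.sin(a)).astype(np.float32)[None]
            v=cv2.remap(g,x,y,cv2.INTER_LINEAR)[0];d=np.gradient(v)*sgn
            i=d.argmax()
            if d[i]>.5 and 0<i<len(d)-1: P.append((x[0,i],y[0,i]))
        P=np.array(P,np.float32)
        for j in range(5):
            e=cv2.fitEllipseDirect(P);m=np.array(e[0]);D=np.linalg.norm(P-m,axis=1)
            A=np.arctan2(*(P-m).T[::-1])-np.radians(e[2]);s=np.array(e[1])/2
            rp=s[0]*s[1]/np.hypot(s[1]*np.cos(A),s[0]*np.sin(A));res=np.abs(D-rp)
            P=P[res<max(2*np.median(res),.25)]
        c=m
    return e,len(P)
E
python3 - <<'E'
from h import *
for n,c,ro,rb in(("b1",(275.2,143.2),25.3,11),("b2",(273.8,150.5),25.3,11.3)):
    im=cv2.imread(f"pics/{n}.png");d=np.load(f"pics/{n}.npz")
    for r,s in((ro,-1 if n=="b2" else 0),(rb,1)):
        if s==0:
            for q in(1,-1):
                e,k=fit(im,c,r,q);print(n,"rim",q,e,k,onz(d,e[0],.13))
        else:
            e,k=fit(im,c,r,s);print(n,r,e,k,onz(d,e[0],.13))
im=cv2.imread("pics/r1.png");d=np.load("pics/r1.npz")
e,k=fit(im,(275.3,142),12.5,1);print("rod",e,k,[onz(d,e[0],z) for z in(.141,.149)])
print(d["cam_to_world"][:3,3])
# block corners/foot later
E
```

```text
b1 rim 1 ((274.2336120605469, 142.69589233398438), (53.46500015258789, 55.37565231323242), 9.330643653869629) 46 [0.52234321 0.16497027 0.13      ]
b1 rim -1 ((274.283935546875, 142.8479461669922), (48.189842224121094, 49.27779006958008), 118.71846771240234) 37 [0.52237893 0.16486338 0.13      ]
b1 11 ((274.749755859375, 142.90768432617188), (24.55638313293457, 24.97109031677246), 111.81351470947266) 81 [0.52271332 0.16482104 0.13      ]
b2 25.3 ((273.0401611328125, 150.06222534179688), (48.452518463134766, 52.69850540161133), 161.0775909423828) 57 [0.52326769 0.16420925 0.13      ]
b2 11.3 ((273.141357421875, 150.18409729003906), (23.041412353515625, 23.198589324951172), 94.09197998046875) 75 [0.52318083 0.16413641 0.13      ]
rod ((275.19927978515625, 142.55404663085938), (25.0126953125, 28.053024291992188), 176.97645568847656) 74 [array([ 0.52033968, -0.19107524,  0.141     ]), array([ 0.52037628, -0.19046224,  0.149     ])]
[ 0.52137614 -0.17371945  0.36750271]
```

```bash
python3 - <<'E'
from h import *
r=np.array([.5204,-.1922]);R=Rz(-90)@R0
shot(np.r_[r-.0825*R[:2,0],.195],R,"r2")
shot(np.r_[r-.0825*R0[:2,0],.195],R0,"r3")
for n in("r2","r3"):
    im=cv2.imread(f"pics/{n}.png");d=np.load(f"pics/{n}.npz")
    m=(im.max(2)<38).astype(np.uint8);m[:60]=0;m[190:]=0;m[:,:240]=0;m[:,310:]=0
    k,l,st,ce=cv2.connectedComponentsWithStats(m);print(n,st[1:].tolist(),ce[1:].tolist())
    e,k=fit(im,(275,120),12.8,1);print(e,k,[onz(d,e[0],z) for z in(.141,.149)])
ims=[cv2.imread(f"pics/{n}.png")[80:170,225:325] for n in("r2","r3")]
cv2.imwrite("pics/e_z.png",np.hstack([cv2.resize(i,(400,360),interpolation=2) for i in ims]))
s=arm.get_calibration("side")
for z in(.141,.149):print(onz(s,(281.3,303),z))
for z in(.075,.083):print(onz(s,(281.5,325),z))
E
```

```text
r2 8.7667 [ 0.43807428 -0.19176453  0.1949909 ]
r3 10.6083 [ 0.52037672 -0.27465622  0.19505749]
r2 [[265, 108, 24, 25, 434], [240, 116, 1, 1, 1], [240, 118, 2, 2, 2], [240, 121, 15, 32, 98]] [[276.3271889400922, 120.16820276497695], [240.0, 116.0], [240.5, 118.5], [246.3265306122449, 135.30612244897958]]
((276.5238037109375, 119.98087310791016), (26.169422149658203, 26.923559188842773), 176.00022888183594) 76 [array([ 0.52061841, -0.19183145,  0.141     ]), array([ 0.52064818, -0.19184724,  0.149     ])]
r3 [[289, 72, 1, 1, 1], [280, 75, 1, 2, 2], [284, 74, 1, 1, 1], [285, 75, 2, 2, 2], [289, 75, 1, 1, 1], [276, 77, 1, 1, 1], [283, 76, 1, 1, 1], [272, 79, 1, 1, 1], [266, 81, 1, 1, 1], [272, 81, 1, 2, 2], [278, 80, 1, 1, 1], [261, 83, 2, 1, 2], [267, 82, 2, 2, 2], [270, 82, 1, 1, 1], [275, 82, 1, 1, 1], [257, 86, 4, 3, 6], [245, 89, 4, 5, 6], [250, 89, 1, 1, 1], [253, 88, 3, 2, 3], [303, 88, 2, 1, 2], [250, 92, 1, 1, 1], [246, 95, 1, 1, 1], [307, 101, 1, 1, 1], [309, 104, 1, 1, 1], [265, 106, 25, 26, 490], [240, 112, 10, 25, 104], [249, 142, 6, 6, 25], [305, 143, 2, 3, 4], [307, 142,
[... 289 characters left out ...]
33333333, 86.83333333333333], [246.5, 91.0], [250.0, 89.0], [254.0, 88.66666666666667], [303.5, 88.0], [250.0, 92.0], [246.0, 95.0], [307.0, 101.0], [309.0, 104.0], [276.9224489795918, 118.43469387755103], [243.66346153846155, 125.60576923076923], [251.6, 144.32], [305.25, 144.25], [307.0, 142.0], [308.6666666666667, 144.0], [302.25, 145.75]]
((277.01849365234375, 118.21015930175781), (26.150806427001953, 27.31312370300293), 179.39097595214844) 70 [array([ 0.52048264, -0.19176979,  0.141     ]), array([ 0.52048361, -0.19178188,  0.149     ])]
[ 0.5218931  -0.19074713  0.141     ]
[ 0.52057562 -0.19465406  0.149     ]
[ 0.52055232 -0.19507632  0.075     ]
[ 0.51939912 -0.1984913   0.083     ]
```

View pics/e_z.png

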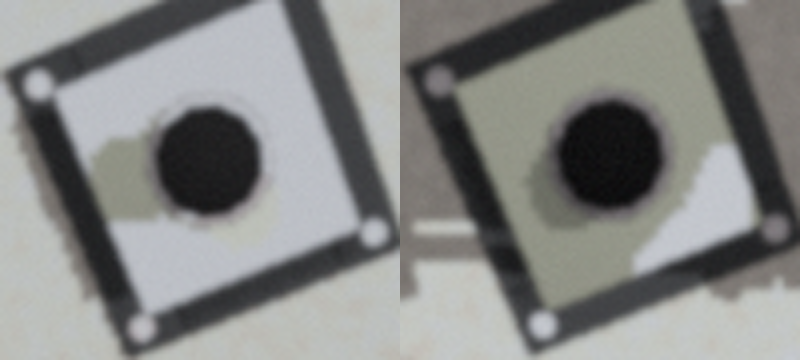

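```bash
python3 - <<'E'
from h import *
p=np.array([.5205,-.1918])
arm.move_to(np.r_[p,.18],R0)
arm.move_l(np.r_[p,.086],R0,feed=.1)
arm.sleep(.1);f0=arm.current_force();print(f0,arm.current_ee_pos())
w=arm.grip(.012);arm.sleep(.15);print(w,arm.current_width(),arm.current_force(),arm.current_ee_pos(),arm.current_t())
cv2.imwrite("pics/g_side.png",arm.snapshot("side")[:,:,::-1])
arm.move_l(np.r_[p,.086+.015],feed=.04);arm.sleep(.2);print(arm.current_width(),arm.current_force(),arm.current_torque(),arm.current_ee_pos(),arm.current_t())
cv2.imwrite("pics/g_side2.png",arm.snapshot("side")[:,:,::-1])
a=cv2.imread("pics/g_side.png")[220:400,190:390];b=cv2.imread("pics/g_side2.png")[220:400,190:390]
cv2.imwrite("pics/g_z.png",cv2.resize(np.hstack([a,b]),(800,360),interpolation=2))
E
```

```text
[ 0.79706389 -0.49943885 -0.17226595] [ 0.52088285 -0.19200891  0.08663088]
False 0.019374063124594745 [-0.25862118  0.02035206  0.3920087 ] [ 0.52050445 -0.1918249   0.0860061 ] 13.4667
0.019677965233469 [ 0.85003924 -0.90701243 -1.43028088] [-0.02960905  0.02952035  0.02060717] [ 0.5203597  -0.19174001  0.10081301] 14.2417
```

View pics/g_z.png

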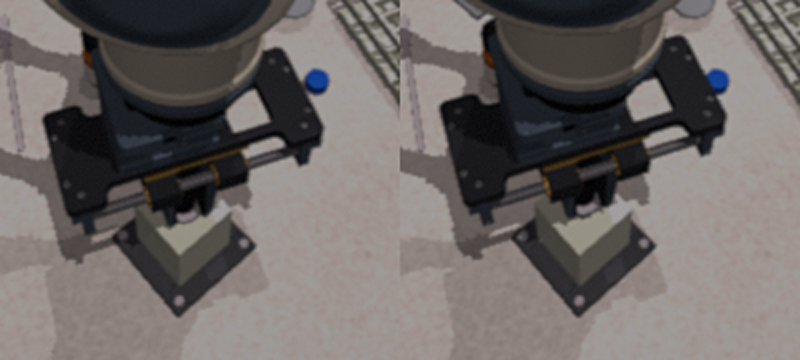

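```bash
python3 - <<'E'
from h import *
p=np.array([.5205,-.1918]);b=np.array([.5229,.1645])
arm.move_l(np.r_[p,.235],feed=.15);arm.move_to(np.r_[b,.235],R0)
arm.move_l(np.r_[b,.2115],feed=.05);arm.sleep(.3)
print(arm.current_width(),arm.current_force(),arm.current_torque(),arm.current_ee_pos(),arm.current_t())
shot(None,None,"h_w",False)
for n in("side","scene"):cv2.imwrite(f"pics/h_{n}.png",arm.snapshot(n)[:,:,::-1])
a=cv2.imread("pics/h_side.png")[90:240,140:340];b=cv2.imread("pics/h_scene.png")[150:330,270:470];c=cv2.imread("pics/h_w.png")[100:300,180:380]
cv2.imwrite("pics/h_z.png",np.hstack([cv2.resize(i,(266,260),interpolation=2) for i in(a,b,c)]))
E
```

```text
0.019815008175844653 [ 0.51162697  0.86874987 -0.95389295] [-0.01642019 -0.01312975 -0.01505847] [0.52299614 0.16455763 0.21171833] 17.5917
h_w 17.6417 [0.52297936 0.16454326 0.21167613]
```

View pics/h_z.png

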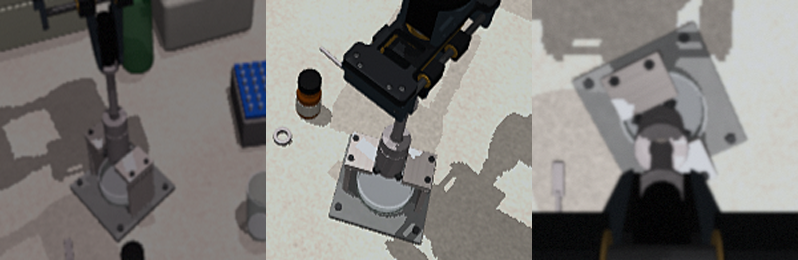

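View pics/h_w.png

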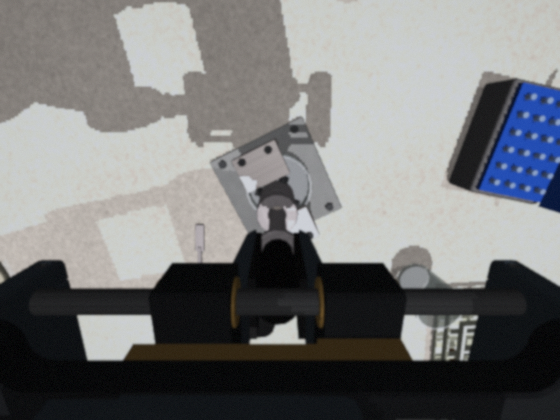

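```bash
python3 - <<'E'
import cv2,numpy as np
a=cv2.imread("pics/h_side.png")[125:185,200:250];b=cv2.imread("pics/h_scene.png")[215:275,340:390];c=cv2.imread("pics/h_w.png")[180:250,248:306]
cv2.imwrite("pics/i_z.png",np.hstack([cv2.resize(i,(266,320),interpolation=2) for i in(a,b,c)]))
E
```

```text
(no output)
```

View pics/i_z.png

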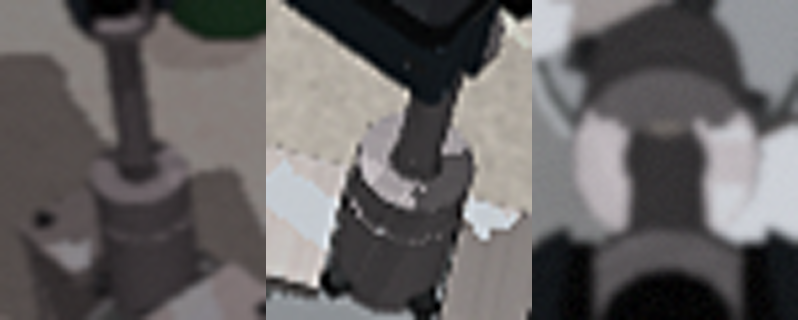

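```bash
cat >> h.py <<'E'
def fz(n=4):
    F=[]
    for _ in range(n): F.append(arm.current_force()); arm.sleep(.02)
    return np.mean(F,0)
E
python3 - <<'E'
from h import *
b=np.array([.5229,.1645])
f0=fz(6);print(f0)
for z in np.arange(.2095,.1949,-.001):
    arm.move_l([b[0],b[1],z],feed=.02);f=fz()-f0
    print(round(z,4),np.round(f,2),np.round(arm.current_ee_pos(),4))
    if f[2]>3 or np.hypot(f[0],f[1])>5: break
print(arm.current_t())
E
```

```text
[ 0.00893506  0.06227541 -1.39146143]
0.2095 [-0.1  -0.03 -0.24] [0.5229 0.1645 0.2094]
0.2085 [0.14 0.18 0.18] [0.5229 0.1645 0.2085]
0.2075 [-0.36  0.04 -0.26] [0.5229 0.1645 0.2075]
0.2065 [-0.33 -0.31 -0.3 ] [0.5229 0.1645 0.2065]
0.2055 [-0.21 -0.34  0.16] [0.5229 0.1645 0.2055]
0.2045 [ 0.29 -0.37  0.26] [0.5229 0.1645 0.2045]
0.2035 [-0.25  0.19 -0.06] [0.5229 0.1645 0.2035]
0.2025 [-0.21  0.15  0.06] [0.5229 0.1645 0.2025]
0.2015 [ 0.2  -0.42 -0.05] [0.5229 0.1645 0.2015]
0.2005 [-0.16 -0.17 -0.22] [0.5229 0.1645 0.2005]
0.1995 [ 0.08 -0.37  0.18] [0.5229 0.1645 0.1995]
0.1985 [-0.1   0.3  -0.28] [0.5229 0.1645 0.1985]
0.1975 [-0.33  0.1  -0.06] [0.5229 0.1645 0.1975]
0.1965 [ 0.29 -0.01  0.13] [0.5229 0.1645 0.1965]
0.1955 [-0.01 -0.02 -0.31] [0.5229 0.1645 0.1955]
22.5917
```

```bash
python3 - <<'E'
from h import *
b=np.array([.5229,.1645]);f0=np.array([0,0,-1.39])
for z in(.185,.175,.165):
    arm.move_l([b[0],b[1],z],feed=.05);f=fz(2)-f0;print(z,np.round(f,2))
    if f[2]>5: raise SystemExit
z=.165
while z>.146:
    z-=.001;arm.move_l([b[0],b[1],z],feed=.012);f=fz(2)-f0
    print(round(z,4),np.round(f,2),np.round(arm.current_ee_pos()[2],4),round(arm.current_width(),4))
    if f[2]>17: break
print(arm.current_t())
E
```

```text
0.185 [ 0.35 -0.47  0.72]
0.175 [ 0.01 -0.31  0.18]
0.165 [-0.01 -0.1   0.51]
0.164 [0.3  0.09 0.35] 0.1641 0.0193
0.163 [-0.14  0.15  0.23] 0.163 0.0196
0.162 [ 0.03  0.13 -0.6 ] 0.162 0.0195
0.161 [-0.14 -0.09 -0.4 ] 0.1609 0.0197
0.16 [-0.36 -0.43  0.16] 0.16 0.0195
0.159 [0.57 0.72 0.2 ] 0.1589 0.0192
0.158 [-0.08 -0.06  0.09] 0.158 0.0193
0.157 [ 0.09  0.52 -0.29] 0.157 0.0196
0.156 [ 0.1  -0.29  2.65] 0.156 0.0196
0.155 [-0.4   0.19  3.77] 0.1551 0.0195
0.154 [ 0.27 -0.03  5.61] 0.1541 0.0192
0.153 [-0.99  0.16  6.78] 0.1531 0.0193
0.152 [-0.01  0.42  6.99] 0.1521 0.0192
0.151 [-0.14  0.7   7.04] 0.1512 0.0195
0.15 [ 0.74 -0.3   7.48] 0.1501 0.0195
0.149 [0.22 0.22 7.18] 0.1492 0.0196
0.148 [ 0.03 -0.14  7.5 ] 0.1481 0.0197
0.147 [ 0.01 -0.09  7.27] 0.1472 0.0197
0.146 [-0.05 -0.02  6.94] 0.1462 0.019
29.1333
```

```bash
python3 - <<'E'
from h import *
b=np.array([.5229,.1645]);f0=np.array([0,0,-1.39])
z=.146;rel=False
while z>.1325:
    z-=.001;arm.move_l([b[0],b[1],z],feed=.012);f=fz(2)-f0
    print(round(z,4),np.round(f,2),np.round(arm.current_ee_pos()[2],4),round(arm.current_width(),4))
    if f[2]>15 : break
    if z<.1425 and f[2]<4: break
print(arm.current_t())
for n in("side","scene"):cv2.imwrite(f"pics/j_{n}.png",arm.snapshot(n)[:,:,::-1])
a=cv2.imread("pics/j_side.png")[125:235,180:280];c=cv2.imread("pics/j_scene.png")[215:325,310:410]
cv2.imwrite("pics/j_z.png",np.hstack([cv2.resize(i,(400,440),interpolation=2) for i in(a,c)]))
E
```

```text
0.145 [0.09 0.18 6.98] 0.1452 0.0198
0.144 [0.12 0.25 6.85] 0.1441 0.0196
0.143 [-0.09  0.01  7.28] 0.1431 0.0199
0.142 [ 0.65 -0.34  5.84] 0.1421 0.0196
0.141 [ 0.88 -0.14  6.94] 0.1411 0.0195
0.14 [0.   0.31 6.57] 0.1401 0.0194
0.139 [0.74 0.02 4.65] 0.139 0.0196
0.138 [ 0.56 -0.29  6.15] 0.138 0.0195
0.137 [-0.19  0.16  8.09] 0.1371 0.0197
0.136 [-1.01 -0.13  9.84] 0.1362 0.0191
0.135 [-0.86 -0.87 10.82] 0.1353 0.0199
0.134 [-1.68  0.07 12.84] 0.1344 0.0191
0.133 [-2.12 -0.47 14.11] 0.1335 0.0196
0.132 [-2.17 -0.17 16.43] 0.1325 0.0193
33.1
```

View pics/j_z.png

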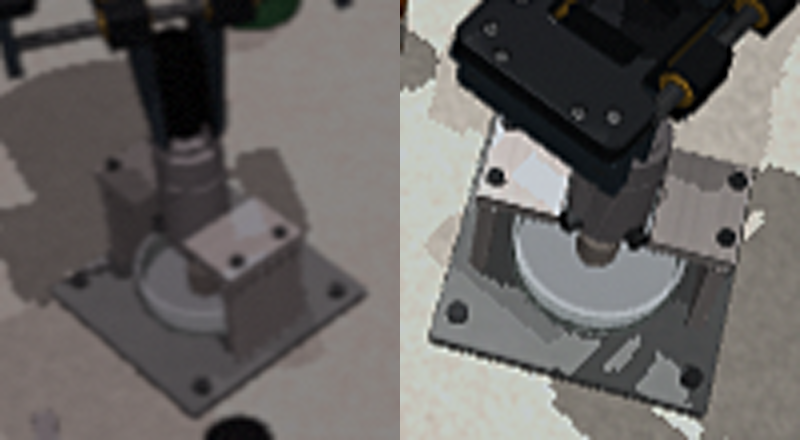

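```bash
python3 - <<'E'
from h import *
b=np.array([.5229,.1645])
arm.move_l([b[0],b[1],.15],feed=.03);arm.sleep(.1);print(fz(3)-[0,0,-1.39],arm.current_width(),arm.current_t())
for n in("side","scene"):cv2.imwrite(f"pics/k_{n}.png",arm.snapshot(n)[:,:,::-1])
a=cv2.imread("pics/k_side.png")[125:235,180:280];c=cv2.imread("pics/k_scene.png")[215:325,310:410]
cv2.imwrite("pics/k_z.png",np.hstack([cv2.resize(i,(400,440),interpolation=2) for i in(a,c)]))
E
```

```text
[-0.47381887 -0.33583287 -0.42306973] 0.019751303610590683 34.1
```

View pics/k_z.png

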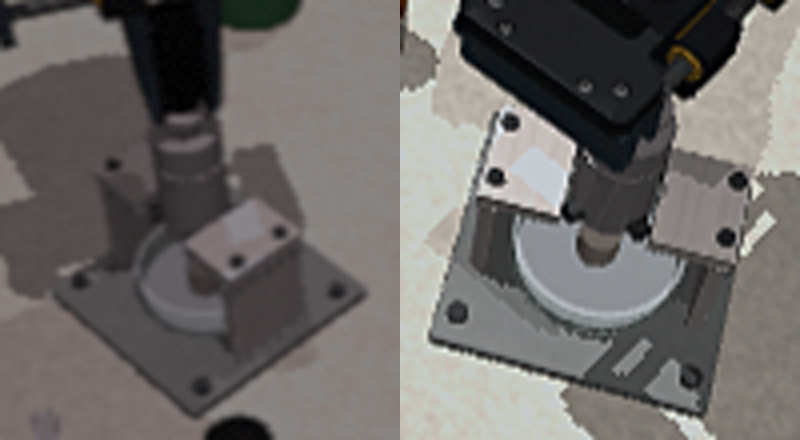

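```bash
python3 - <<'E'
from h import *
b=np.array([.5229,.1645]);p=np.array([.5205,-.1918])
arm.move_l(np.r_[b,.16],feed=.05);arm.move_l(np.r_[b,.23],feed=.1);arm.move_to(np.r_[p,.23],R0)
arm.move_l(np.r_[p,.157],feed=.1);arm.sleep(.2);f0=fz(4);print(f0,arm.current_ee_pos(),arm.current_t())
z=.157
while z>.0865:
    z-=.002 if z>.143 or z<.0925 else .012
    z=max(z,.086)
    arm.move_l(np.r_[p,z],feed=.03);f=fz(2)-f0
    print(round(z,4),np.round(f,2),np.round(arm.current_ee_pos()[2],4))
    if f[2]>4 or np.hypot(*f[:2])>5: break
print(arm.current_t())
E
```

```text
[ 0.0722263  -0.22453074 -1.82247232] [ 0.52071954 -0.19190074  0.15746959] 37.8917
0.155 [0.18 0.42 1.13] 0.1549
0.153 [-0.05  0.27  0.27] 0.1529
0.151 [ 0.36 -0.19  0.7 ] 0.1509
0.149 [0.1  0.12 0.4 ] 0.1489
0.147 [-0.23  0.18  0.36] 0.1469
0.145 [0.53 0.35 0.84] 0.1449
0.143 [-0.4  -0.13  0.39] 0.1429
0.131 [ 0.44 -0.5   0.04] 0.131
0.119 [-0.14  0.    0.4 ] 0.119
0.107 [ 0.26 -0.58  0.59] 0.107
0.095 [ 0.06 -0.29 -0.  ] 0.095
0.086 [-0.3   0.18  3.8 ] 0.0859
42.6917
```

```bash
python3 - <<'E'
from h import *
p=np.array([.5205,-.1918])
arm.grip(.06);arm.sleep(.1);print(arm.current_width(),arm.current_force())
arm.move_l(np.r_[p,.195],feed=.12)
shot(np.r_[p-.0825*R0[:2,0],.195],R0,"m_w")
for n in("side","scene"):cv2.imwrite(f"pics/m_{n}.png",arm.snapshot(n)[:,:,::-1])
a=cv2.imread("pics/m_side.png")[270:380,230:330];b=cv2.imread("pics/m_side.png")[140:230,185:275];c=cv2.imread("pics/m_scene.png")[215:325,310:410]
cv2.imwrite("pics/m_z.png",np.hstack([cv2.resize(i,(266,290),interpolation=2) for i in(a,b,c)]))
im=cv2.imread("pics/m_w.png");d=np.load("pics/m_w.npz");e,k=fit(im,(277,118),12.8,1);print(e,onz(d,e[0],.141))
E
```

```text
0.059983773490887696 [ 0.83231056 -0.83632358 -0.73738195]
m_w 45.3917 [ 0.52060678 -0.27359469  0.19503573]
((277.19171142578125, 120.08816528320312), (26.127803802490234, 26.856698989868164), 177.8271026611328) [ 0.5207029  -0.19194153  0.141     ]
```

View pics/m_z.png

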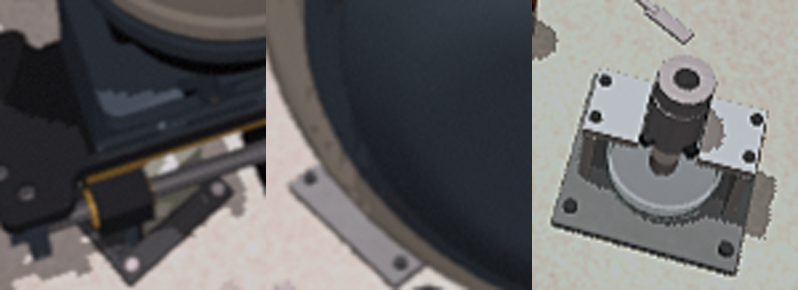

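View pics/m_w.png

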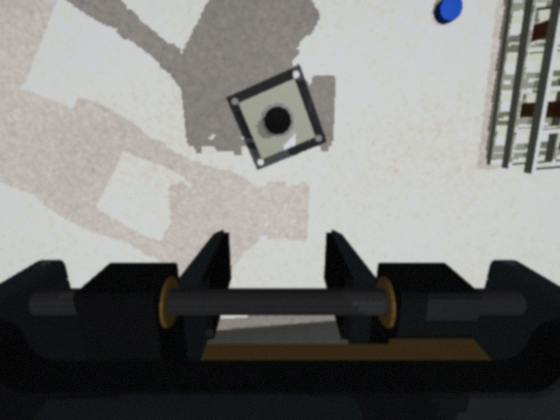

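View pics/m_scene.png

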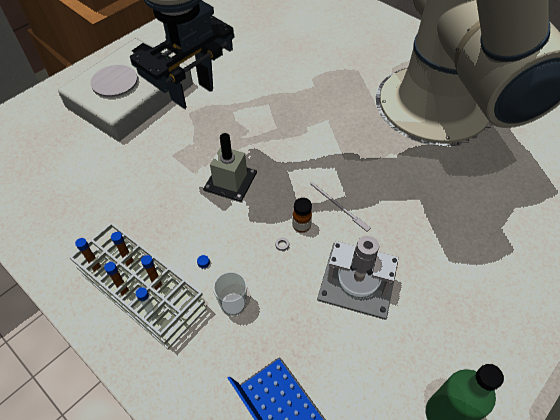

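```bash
python3 - <<'E'
from h import *
c=arm.get_calibration("scene")
for z in(.02,.03,.05,.06,.13): print(z,proj(c,(.5229,.1645,z)))
arm.move_l([.5205,-.2747,.3],feed=.2); arm.move_to([.68,-.05,.35],R0)
print(arm.current_t())
for n in("side",):cv2.imwrite(f"pics/n_{n}.png",arm.snapshot(n)[:,:,::-1])
im=cv2.imread("pics/n_side.png");a=im[270:380,230:330];b=im[140:230,185:275];s=cv2.imread("pics/m_scene.png")[235:320,315:400]
cv2.imwrite("pics/n_z.png",np.hstack([cv2.resize(i,(266,290),interpolation=2) for i in(a,b,s)]))
E
```

```text
0.02 [358.91840501 274.44274992]
0.03 [359.63918077 271.89882481]
0.05 [361.12054571 266.67045611]
0.06 [361.88187476 263.9834012 ]
0.13 [367.63488234 243.67858368]
47.25
```

View pics/n_z.png

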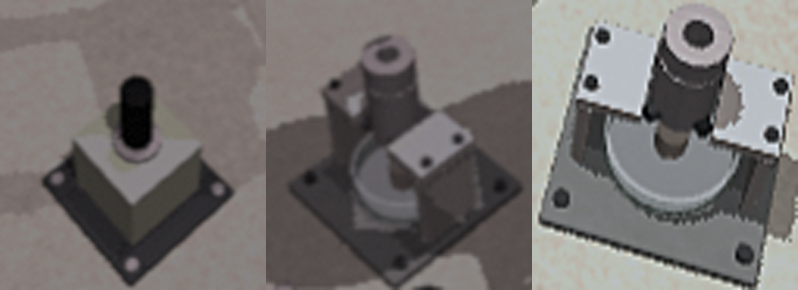

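```bash
python3 -c "
from rig import arm
arm.sign_off();print(arm.current_t())"
```

```text
the job is handed in; nothing more can be done
the job is handed in; nothing more can be done
```

The plug was driven out of the barrel and dropped into the glass dish. The rod is back in its rest block, and I handed the job in at about 47 s of the 61 s allowed.

- **Pressing:** The plug slid at about 7 N. The highest force I read was 16.4 N, with the collar on the rim just after the plug came free. I read forces only between 1 mm steps, so a brief peak inside a step would not show.
- **Plug in the dish:** In the last scene picture the plug's lower edge is at about row 281, where it should be if it sits on the dish floor. The bore is empty.
- **Rod home:** A force of 3.8 N at the original grasp height showed the collar had reached the block. The handle measures within 0.3 mm of where it started, and in the side view it is upright with its collar on the block.
- **Everything else:** The dish, stand and other objects look unmoved in the pictures, though I checked these by eye rather than measuring them. The gripper was clear and open when I handed in.

The two views of the barrel mouth differed by about 0.6 mm. I used their mean, and the rod went in at the first try without touching the rim. No check failed.

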